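Scrape the crumb tray of the cheese trimming stand

ROBOT

A 6-joint arm with a two-finger parallel gripper is mounted at the origin on the work surface. World frame = base frame: x ahead of the robot, y to its left, z up, the work surface at z = 0. Lengths are in m, angles in rad, forces in N, time in s.
With the tool pointing down it reaches from about 0.325 to 1 m from the base axis. Payload 5.1 kg.
Tool frame: the origin (TCP) lies midway between the tips of the shut fingers; the grasp point (between the pads) lies 19 mm behind it (bot.tcp_to_grasp is the distance from the TCP to the grasp point, in m); z points along the fingers, y is the line along which they close (so a half turn about z gives the same grasp; the last joint's range is limited). The gripper opens to 85 mm and grips with 20 to 120 N. Pads are 22 mm wide; open, the fingers measure 114 mm over their backs; the gripper's body (76 mm by 85 mm) begins 54 mm behind the grasp point. The pads swing forward as they close: fully open they stand 13 mm farther back than shut.
Start: joints at [1.232, 0.124, 1.65, -0, 1.367, -0.083], TCP at [0.164, 0.629, 0.231] pointing down, gripper open.
Joint ranges: [-2.61, 2.61], [-1.02, 2.33], [0.03, 2.71], [-1.35, 4.49], [0.32, 2.68], [-2.91, 2.91]. Speed limits (rad/s): [2.57, 2.57, 3.14, 3.14, 3.14, 3.14].

INTERFACE

Orientations are given as a unit quaternion [w, x, y, z].
In Python, from cell import bot, fingers, solve_ik, observe, read_camera, camera_info, outline_of, place_of gives the robot as it stands. The module is installed in compiled form; this text tells all that it offers. Calls block until the motion is done:
- bot.move_to(position, orientation): joint-space move of the TCP to a pose.
- bot.move_straight(position, max_speed=0.15, frame=None): straight line of the TCP; frame=None keeps the orientation; max_speed is the mean speed in m/s.
- bot.movej(angles): joint-space move.
- fingers.grip(opening): finger opening in m; the grip force is fixed at half the most; returns when the fingers have stopped.
- bot.sleep(seconds).
- solve_ik(position, orientation): joint angles nearest the present ones, or None.
- observe(): the state.
- read_camera(name): name is "scene" or "side" or "wrist"; returns (picture, depth): 384x512x3 uint8, red, green, blue; 384x512 float32, m along the optical axis (not along the pixel's ray), 0 where there is no reading.
- camera_info(name): a dict with "fx", "fy", "cx", "cy" (pixels), "R" (3x3) and "t" (3): a world point X has camera coordinates R X + t; the wrist camera has in their place "tool_from_camera" (4x4, takes a point from camera to tool coordinates, whose origin is the TCP and whose axes are the flange's). Camera axes: x right, y down, z forward; pixel columns grow to the right and rows downward; lengths in m; the calibration is good to about 2 mm. A picture is of the moment at which its call begins: read the wrist's pose just before it. camera_info takes no time and is no camera call.
A pose or a line that the arm cannot do raises bot.Unreachable and nothing moves.
- bot.job_done(): hands the job in; it is judged then, once.
Trained networks look in the newest picture that a camera, given by its name, has taken for a name from the list of things; names that differ only in an ending like _2 or _b are one class to them, and where a whole thing is asked for, a point or a joint stands for the part that bears it (a point fixed in the world has none). Each returns a list of dicts, best first, with "confidence" (0 to 1); they miss things now and then, are a little off and sometimes report something else, mostly with a low value. They report only what shows in the picture. A call takes as long as a camera call.
- outline_of(camera, query): "region" (384x512 bool, what is visible of it) and "bbox" ([left, top, width, height] in pixels, round what is visible of it).
- place_of(camera, query): "xy" ([column, row] in pixels: a listed point, or the origin of a listed thing).
The state is a dict: "clock": time; "qpos": joint angles; "qvel": joint speeds; "joint_torque": joint torques, N m; "tool_pos": TCP position; "tcp_rot": TCP orientation; "ft_force": force on the tool from outside, world axes, zero at the start; "moment": the same for the moment, N m; "opening": finger opening in m; "grip_force": force on a finger pad.
Only numpy, scipy, OpenCV 4.12 (cv2) and the standard library are available. Lean on these libraries where they do the work, as an engineer would, in place of code of your own. Each camera call takes 0.05 s, during which the arm holds its last target. There are 200 camera calls.

TASK

With the scraper, clear the crumb tray under the trimming board: hook the scraper's blade down into the tray's finger hole and pull the tray out to its stop, push its front lip down so that the tray stays tipped fully, then, starting from behind them, scrape all three rind ends down the tray floor and over the lip into the cup. Leave the tray out and tipped, and stand the scraper back in the slot of its block; do not touch the rind with the fingers, and leave the cup, jar and brush where they are.

Things in the scene. Friction and masses are not known exactly. Their poses are not given: they have to be found in the camera images.
- stand: wooden trimming stand, fixed: a board 240 x 250 x 22 mm (top 200 mm above the table) on two side cheeks, a small cheese 114 mm across and 60 mm high fast on the board 98 mm behind its front edge, with a narrow steel crumb tray running out from under it. Origin on the table, below the middle of the board's front edge; its -x axis points the way the tray pulls out (towards the robot), y to the left seen from the robot, z up. The tray's centre line is the stand's x axis.
- carriage (a joint): how far the tray is pulled out (m): 0 is pushed in, 0.12 is the outer stop; slides with about 1.5 N of friction. At 0 the tray's lip already stands 60 mm out in front of the board's edge.
- tray (a joint): tip of the tray about its pivot (rad): 0 level, grows as the front lip goes down, stop at 0.4. A stiff friction hinge (about 0.5 N m, some 3 to 5 N at the lip) that stays where it is left.
- tray_pivot (a point): point on the tray's floor, mid-width, on the tipping axis, 150 mm behind the lip; 140 mm above the table. Site axes are the tray's: x from lip to rear along the floor, y to the left, z out of the floor. The tray is steel, inner width 64 mm, floor 3 mm thick and flat, side walls and rear wall 30 mm high, rear wall 22 mm behind the pivot; the front end (lip) is open.
- tray_lip (a point): middle of the open front edge of the tray, on the floor's top face (140 mm above the table while level, about 82 mm when fully tipped); same axes as the pivot point. Pulled out and tipped it comes over the cup.
- finger_hole (a point): centre of the tray's finger hole, level with the floor's top face: a rectangular hole 28 mm (along the tray) x 60 mm (across) in a flat 4 mm thick tab beside the left wall of the tray, 20 mm behind the lip and 70 mm left of the tray's centre line; same axes as the pivot point. Free below for over 50 mm.
- cup: round aluminium cup, 110 mm across at the rim, 60 mm high, standing loose on the table in front of the tray. Origin at the centre of its underside.
- rind_a: rind end, rigid pale block with a brown rind on one side, 26 x 22 x 16 mm, 10 g, clinging to the tray floor (does not slide when the tray is tipped). Origin at the centre of its underside. At the start the three lie in a row along the tray floor, all within 143 mm of the lip.
- rind_b: rind end, the same kind, 24 x 23 x 17 mm; origin at the centre of its underside.
- rind_c: rind end, the same kind, 25 x 24 x 16 mm; origin at the centre of its underside.
- block: dark wooden block, 70 x 100 mm and 75 mm high, fixed; a slot 10 mm (its x) x 59 mm (its y), 68 mm deep, in the middle of its top holds the scraper. Origin at the centre of its underside. It may stand left or right of the trimming stand.
- scraper: scraper, 135 mm tall, 160 g, standing upright in the block. Origin (= scraper_edge) at the middle of the blade's straight lower edge; z up the handle, y along the blade's width, x through its thickness. Steel blade 50 mm wide (y), 3 mm thick (x), reaching 60 mm up to a shoulder 20 x 50 mm and 15 mm high, which rests on the block's top (edge then 15 mm above the table); above it a wooden handle 20 mm (x) by 28 mm (y), from 75 to 135 mm above the edge.
- scraper_edge (a point): middle of the scraper blade's lower edge.
- scraper_handle (a point): grip point in the handle, 108 mm above the blade's edge; grip across the 20 mm (scraper's x).
- jar: closed glass jar, 68 mm across, 90 mm high, bystander; origin at the centre of its underside.
- brush: hand brush lying on the table on the far right, along x, about 0.2 m long, bystander.

How it is judged:
By the outcome, as a careful person would: the job done as asked, in the order asked, and still so for the second after the job is handed in, with the robot touching nothing.
It also fails if it takes over 67 s, if anything falls off the work surface, if the arm or the gripper's body presses on something with over 40 N, if the wrist force passes 120 N, or if a joint passes its speed limit or range.

## Working session

There is one attempt and no reset: what is moved stays moved. The work goes in short steps, each a Python script; the robot and the scene stay as the last script left them, time stands still between calls to the robot, and variables do not carry over. Pictures are saved under pics/ and viewed, at most 13 in all, crops included, and the job is handed in when it is done.

```bash
mkdir -p pics; cat > h.py <<'E'
import numpy as np, cv2
from cell import *
from scipy.spatial.transform import Rotation as Rn
def shot(cam):
    o=observe(); p,d=read_camera(cam); i=camera_info(cam)
    if cam=="wrist":
        T=np.eye(4); w,x,y,z=o["tcp_rot"]; T[:3,:3]=Rn.from_quat([x,y,z,w]).as_matrix(); T[:3,3]=o["tool_pos"]
        M=T@np.array(i["tool_from_camera"])
    else:
        M=np.eye(4); R=np.array(i["R"]); M[:3,:3]=R.T; M[:3,3]=-R.T@np.array(i["t"])
    return p,d,i,M
def cloud(d,i,M):
    v,u=np.mgrid[0:d.shape[0],0:d.shape[1]]
    P=np.stack([(u-i["cx"])/i["fx"]*d,(v-i["cy"])/i["fy"]*d,d],-1)
    X=P@M[:3,:3].T+M[:3,3]; X[d<=0]=np.nan
    return X
def ray(px,i,M,z):
    r=M[:3,:3]@np.array([(px[0]-i["cx"])/i["fx"],(px[1]-i["cy"])/i["fy"],1]); o=M[:3,3]
    return o+r*(z-o[2])/r[2]
def save(p,n): cv2.imwrite("pics/"+n+".png",p[...,::-1])
E
python3 - <<'E'
from h import *
H=dict(tray_pivot=.14,tray_lip=.14,finger_hole=.14,cup=0,rind_a=.14,rind_b=.14,rind_c=.14,block=0,scraper=.015,scraper_handle=.123,jar=0,stand=0,brush=0)
ims=[]
for c in["scene","side"]:
    p,d,i,M=shot(c); ims.append(p); X=cloud(d,i,M); np.savez(c+"0.npz",p=p,X=X,M=M,d=d)
    print(c,M[:3,3].round(3))
    for q,z in H.items():
        r=place_of(c,q)
        print(q,[(round(e["confidence"],2),np.round(e["xy"]).tolist(),ray(e["xy"],i,M,z).round(4)[:2].tolist()) for e in r[:4]])
save(ims[0],"scene0"); save(ims[1],"side0")
E
```

```text
scene [ 0.935 -0.642  1.227]
tray_pivot []
tray_lip [(0.59, [254.0, 174.0], [0.6351, -0.0595])]
finger_hole [(0.95, [269.0, 157.0], [0.6477, 0.0091]), (0.43, [212.0, 187.0], [0.5509, -0.1425])]
cup [(0.77, [214.0, 189.0], [0.5114, -0.0811])]
rind_a [(0.62, [267.0, 177.0], [0.6696, -0.0508]), (0.57, [152.0, 296.0], [0.564, -0.4598])]
rind_b [(0.62, [267.0, 177.0], [0.6696, -0.0508]), (0.57, [152.0, 296.0], [0.564, -0.4598])]
rind_c [(0.62, [267.0, 177.0], [0.6696, -0.0508]), (0.57, [152.0, 296.0], [0.564, -0.4598])]
block [(0.58, [174.0, 259.0], [0.5149, -0.3245])]
scraper [(0.86, [171.0, 254.0], [0.5067, -0.3177])]
scraper_handle [(0.69, [212.0, 189.0], [0.5472, -0.1408]), (0.61, [170.0, 240.0], [0.5211, -0.3157])]
jar [(0.72, [261.0, 101.0], [0.4927, 0.285]), (0.47, [173.0, 251.0], [0.5017, -0.3045])]
stand [(0.61, [276.0, 202.0], [0.6954, -0.042])]
brush [(0.7, [153.0, 297.0], [0.5194, -0.4375]), (0.61, [212.0, 189.0], [0.506, -0.0836])]
side [ 0.365 -0.909  0.909]
tray_pivot []
tray_lip [(0.7, [249.0, 180.0], [0.6298, -0.0648])]
finger_hole [(0.75, [245.0, 164.0], [0.6396, 0.0141]), (0.61, [238.0, 287.0], [0.4896, -0.4145])]
cup [(0.63, [216.0, 229.0], [0.5086, -0.0994])]
rind_a [(0.62, [268.0, 170.0], [0.6985, -0.0377]), (0.47, [261.0, 174.0], [0.6716, -0.0496])]
rind_b [(0.62, [268.0, 170.0], [0.6985, -0.0377]), (0.47, [261.0, 174.0], [0.6716, -0.0496])]
rind_c [(0.62, [268.0, 170.0], [0.6985, -0.0377]), (0.47, [261.0, 174.0], [0.6716, -0.0496])]
block [(0.82, [237.0, 286.0], [0.5103, -0.3215])]
scraper [(0.72, [240.0, 279.0], [0.5208, -0.3129])]
scraper_handle [(0.76, [235.0, 259.0], [0.5079, -0.3218])]
jar [(0.63, [183.0, 158.0], [0.479, 0.2948])]
stand []
brush [(0.7, [255.0, 322.0], [0.5233, -0.438])]
```

View pics/scene0.png

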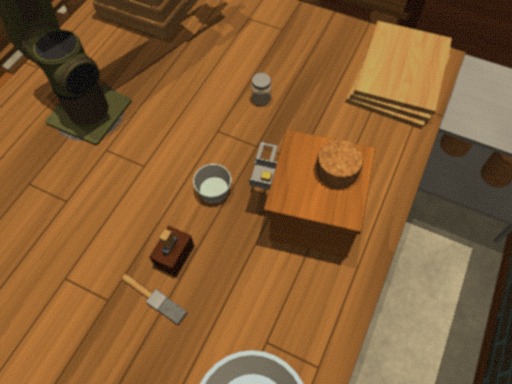

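View pics/side0.png

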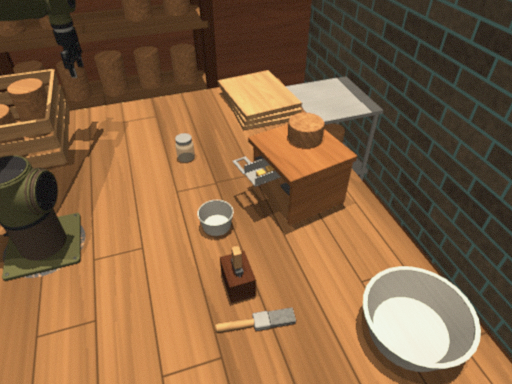

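The scene shows the block with the scraper at (172,250), the cup at (213,185), the tray and hole at about (265,165), the stand at (320,190) and the jar at (261,88). Next I take the yaws from depth, then look closer with the wrist camera.

```bash
python3 - <<'E'
from h import *
for c in["scene","side"]:
    X=np.load(c+"0.npz")["X"].reshape(-1,3)
    def rect(m,n):
        P=X[m][:,:2].astype(np.float32); r=cv2.minAreaRect(P); print(c,n,len(P),np.round(r[0],4),np.round(r[1],4),round(r[2],2),X[m][:,2].mean().round(4))
    rect((abs(X[:,2]-.2)<.005)&(X[:,0]>.6)&(X[:,0]<1.05)&(abs(X[:,1])<.25),"board")
    rect((abs(X[:,2]-.075)<.005)&(abs(X[:,0]-.515)<.09)&(abs(X[:,1]+.32)<.09),"block")
    rect((X[:,2]>.1)&(abs(X[:,0]-.515)<.09)&(abs(X[:,1]+.32)<.09),"handle")
    m=(X[:,2]>.05)&(X[:,2]<.07)&(abs(X[:,0]-.51)<.09)&(abs(X[:,1]+.09)<.09)
    print("cup",cv2.minEnclosingCircle(X[m][:,:2].astype(np.float32)))
T=np.array(camera_info("wrist")["tool_from_camera"]);print(T.round(3)); print(camera_info("wrist")["fx"],observe()["tcp_rot"])
# looks
import time
# tool down with tool x pointing +x world? try yaw options
def down(yaw): 
    q=(Rn.from_euler("z",yaw)*Rn.from_euler("x",np.pi)).as_quat(); return [q[3],q[0],q[1],q[2]]
for yaw in [0,np.pi/2,-np.pi/2,np.pi]:
    for p in ([.5,-.32,.36],[.62,-.03,.40]):
        print(yaw,p,np.round(solve_ik(p,down(yaw)),2) if solve_ik(p,down(yaw)) is not None else None)
E
```

```text
scene board 6144 [ 0.8077 -0.0251] [0.2399 0.2527] 10.99 0.1993
scene block 676 [ 0.5121 -0.3156] [0.0716 0.1006] 0.42 0.0745
scene handle 177 [ 0.5122 -0.3159] [0.0214 0.0297] 0.13 0.1356
cup ((0.5124446153640747, -0.08327613770961761), 0.05776897445321083)
side board 3001 [ 0.81   -0.0279] [0.2432 0.2545] 10.89 0.1994
side block 666 [ 0.5141 -0.3186] [0.0706 0.1021] 0.3 0.0746
side handle 178 [ 0.5137 -0.319 ] [0.0287 0.0201] 88.67 0.1339
cup ((0.5132259726524353, -0.08644021302461624), 0.05613255500793457)
[[ 0.001 -0.963 -0.268  0.067]
 [ 1.     0.001  0.001  0.   ]
 [-0.001 -0.268  0.963 -0.142]
 [ 0.     0.     0.     1.   ]]
313.712135208148 [6.39653321e-06 1.27564426e-01 9.91830287e-01 9.34077399e-07]
0 [0.5, -0.32, 0.36] [-0.66 -0.05  1.61 -0.    1.58  0.91]
0 [0.62, -0.03, 0.4] [-0.13  0.01  1.49 -0.    1.64  1.44]
1.5707963267948966 [0.5, -0.32, 0.36] [-0.66 -0.05  1.61  0.    1.58 -0.66]
1.5707963267948966 [0.62, -0.03, 0.4] [-0.13  0.01  1.49  0.    1.64 -0.13]
-1.5707963267948966 [0.5, -0.32, 0.36] [-0.66 -0.05  1.61 -0.    1.58  2.48]
-1.5707963267948966 [0.62, -0.03, 0.4] None
3.141592653589793 [0.5, -0.32, 0.36] [-0.66 -0.05  1.61  0.    1.58 -2.23]
3.141592653589793 [0.62, -0.03, 0.4] [-0.13  0.01  1.49  0.    1.64 -1.71]
```

```bash
cat >> h.py <<'E'
def quat(yaw,tilt=0):
    # tool down, fingers closing along direction yaw-90; tilt>0: tool leans so that its top comes towards -x of the stand
    q=(Rn.from_euler("z",yaw-np.pi/2)*Rn.from_euler("y",-tilt)*Rn.from_euler("z",np.pi/2)*Rn.from_euler("x",np.pi)).as_quat()
    return [q[3],q[0],q[1],q[2]]
E
python3 - <<'E'
from h import *
yaw=np.pi/2+np.radians(11)
bot.move_to([.62,-.03,.38],quat(yaw)); 
p,d,i,M=shot("wrist"); X=cloud(d,i,M); np.savez("w0.npz",p=p,X=X); save(p,"w0")
for q,z in dict(tray_lip=.14,finger_hole=.14,rind_a=.14,cup=0).items():
    r=place_of("wrist",q); print(q,[(round(e["confidence"],2),np.round(e["xy"]).tolist(),ray(e["xy"],i,M,z).round(4)[:2].tolist()) for e in r[:4]])
P=X.reshape(-1,3)
m=(abs(P[:,2]-.2)<.005)&(P[:,0]>.6); b=P[m]; print("board z",b[:,2].mean(),cv2.minAreaRect(b[:,:2].astype(np.float32)))
ex=np.array([np.cos(np.radians(11)),np.sin(np.radians(11))]); ey=np.array([-ex[1],ex[0]])
print("front edge x along",np.percentile(b[:,:2]@ex,[0.2,1]))
m=(P[:,2]>.16)&(P[:,2]<.18)&(P[:,0]<.72)&(abs(P[:,1]+.03)<.08); w=P[m][:,:2]; print("walls",np.histogram(w@ey,bins=np.arange(-.26,-.1,.005)),(w@ex).min())
# block look
bot.move_to([.49,-.33,.30],quat(np.pi/2)); 
p,d,i,M=shot("wrist"); X=cloud(d,i,M); np.savez("w1.npz",p=p,X=X); save(p,"w1"); P=X.reshape(-1,3)
m=(P[:,2]>.129)&(P[:,2]<.145)&(abs(P[:,0]-.513)<.06)&(abs(P[:,1]+.317)<.06); print("handle",P[m][:,2].mean(),cv2.minAreaRect(P[m][:,:2].astype(np.float32)))
m=(abs(P[:,2]-.075)<.004)&(abs(P[:,0]-.513)<.09)&(abs(P[:,1]+.317)<.09); print("block",cv2.minAreaRect(P[m][:,:2].astype(np.float32)))
print(observe()["clock"],observe()["ft_force"])
E
```

```text
tray_lip [(0.18, [319.0, 186.0], [0.7024, -0.0485])]
finger_hole [(0.95, [282.0, 129.0], [0.6415, 0.0124]), (0.42, [298.0, 162.0], [0.6703, -0.0239])]
rind_a [(0.69, [295.0, 186.0], [0.6727, -0.0534]), (0.62, [319.0, 182.0], [0.7017, -0.0436]), (0.62, [190.0, 167.0], [0.5403, -0.0548])]
cup [(0.97, [189.0, 165.0], [0.5135, -0.0862])]
board z 0.19964318856383034 ((0.8063807487487793, -0.025639936327934265), (0.2328958660364151, 0.24911801517009735), 11.15746784210205)
front edge x along [0.67090749 0.671682  ]
walls (array([  0,   0,   0,   0,   0,   0,   0,   0,   0, 271,   0,   0,   0,
         0,   0,   0,   0,   0,   0,   0,   0,   0, 112, 114,   0,   0,
         0,   0,   0,   0,   0]), array([-0.26 , -0.255, -0.25 , -0.245, -0.24 , -0.235, -0.23 , -0.225,
       -0.22 , -0.215, -0.21 , -0.205, -0.2  , -0.195, -0.19 , -0.185,
       -0.18 , -0.175, -0.17 , -0.165, -0.16 , -0.155, -0.15 , -0.145,
       -0.14 , -0.135, -0.13 , -0.125, -0.12 , -0.115, -0.11 , -0.105])) 0.6083114892612254
handle 0.13694333802148648 ((0.5082818269729614, -0.31030845642089844), (0.030610498040914536, 0.013915028423070908), 52.38640213012695)
block ((0.5143778920173645, -0.31598901748657227), (0.07015109062194824, 0.09973721951246262), 0.35441917181015015)
5.8417 [ 0.39189444  0.59054384 -0.22198003]
```

View pics/w0.png

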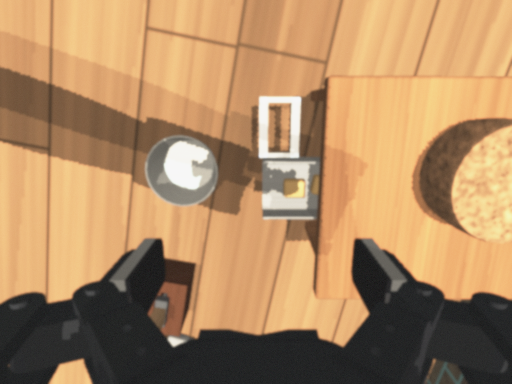

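View pics/w1.png

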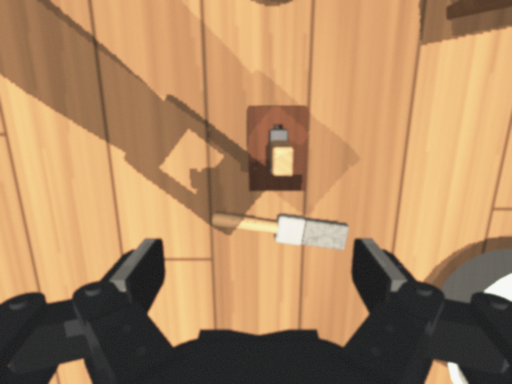

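w0 shows the hole at (280,127), the lip at about (263,190), one rind at (295,187) and the cup at (182,170). w1 shows the handle at (283,160) in the block. The estimates agree, so I grasp the scraper now.

```bash
cat >> h.py <<'E'
YS=np.radians(11.0); EX=np.array([np.cos(YS),np.sin(YS),0]); EY=np.array([-EX[1],EX[0],0])
YT=np.pi/2+YS; LIP=.609; TC=-.180   # lip pushed in (along EX), centre line (along EY)
OFF=.089
def tcp(s,t,z,tilt=0):   # TCP for blade edge at stand coords
    up=-np.sin(tilt)*EX+np.cos(tilt)*np.array([0,0,1])
    return (s*EX+t*EY+np.array([0,0,z])+OFF*up).tolist()
def go(s,t,z,tilt=0,v=.15): bot.move_straight(tcp(s,t,z,tilt),v,quat(YT,tilt))
def st(n=""):
    o=observe(); print(n,"t",round(o["clock"],2),"tcp",np.round(o["tool_pos"],4),"F",np.round(o["ft_force"],2),"op",round(o["opening"],4)); return o
E
python3 - <<'E'
from h import *
# reachability of the plan (prints only)
for n,a in dict(hook=(LIP+.02,TC+.07,.115,0),out=(LIP-.115,TC+.07,.115,0),press=(LIP-.112,TC,.14,0),behind=(LIP+.04,TC,.16,.4),end=(LIP-.13,TC,.076,.4)).items():
    print(n,np.round(solve_ik(tcp(*a),quat(YT,a[3])),2))
q=quat(np.pi/2+np.radians(.3)); g=[.5138,-.3170,.104]
bot.move_to([g[0],g[1],.21],q); bot.move_straight(g,.15); st("pre")
fingers.grip(.012); o=st("grip")
bot.move_straight([g[0],g[1],.20],.12); st("lift")
p,d,i,M=shot("scene"); p2,*_=shot("side"); save(np.hstack([p[200:300,120:260],p2[180:280,170:310]]).repeat(3,0).repeat(3,1)[:600,:800],"lift")
E
```

```text
hook [-0.07  0.12  1.7   0.    1.32 -0.26]
out [-0.13 -0.18  2.    0.    1.33 -0.33]
press [-0.26 -0.15  1.92  0.    1.37 -0.45]
behind [-0.25 -0.12  1.91  0.2   0.99 -0.52]
end [-0.44 -0.45  2.31  0.28  0.97 -0.76]
pre t 7.17 tcp [ 0.5147 -0.3178  0.1057] F [0.49 0.14 1.18] op 0.085
grip t 7.78 tcp [ 0.5141 -0.3171  0.1044] F [1.08 0.13 1.98] op 0.0191
lift t 8.72 tcp [ 0.5132 -0.3166  0.1987] F [ 0.7   0.6  -2.39] op 0.0193
```

View pics/lift.png

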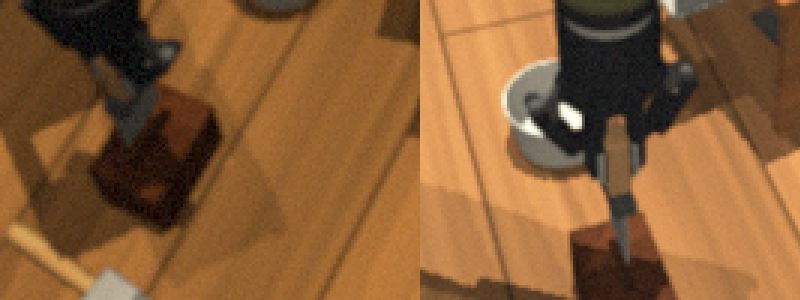

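The crop shows the scraper upright between the fingers and clear of the slot. Next is hook and pull.

```bash
python3 - <<'E'
from h import *
bot.move_straight([.5138,-.317,.27],.25)
bot.move_to(tcp(LIP+.02,TC+.07,.20),quat(YT)); bot.sleep(.2); b=st("hover")["ft_force"]
go(LIP+.02,TC+.07,.115,0,.08); bot.sleep(.15); f=st("down")["ft_force"]
if abs(np.subtract(f,b)).max()>6: print("ABORT"); raise SystemExit
go(LIP+.02-.120,TC+.07,.115,0,.09); st("pull")
for k in range(9):
    s=LIP+.02-.123-.003*k
    go(s,TC+.07,.115,0,.06); bot.sleep(.05); o=st(k); f=np.subtract(o["ft_force"],b); 
    if f@EX>7: break
# back off, lift
go(s+.010,TC+.07,.115,0,.1); go(s+.010,TC+.07,.20,0,.2); print("s",s); st("up")
p,d,i,M=shot("wrist"); X=cloud(d,i,M); save(p,"w2"); np.savez("w2.npz",p=p,X=X)
for q in ("tray_lip","tray_pivot","finger_hole","rind_a"):
    r=place_of("wrist",q); print(q,[(round(e["confidence"],2),np.round(e["xy"]).tolist(),[round(float(ray(e["xy"],i,M,.14)@v),4) for v in(EX,EY)]) for e in r[:5]])
P=X.reshape(-1,3); S=np.stack([P@EX,P@EY,P[:,2]],1)
m=(S[:,0]<.66)&(abs(S[:,1]-TC)<.045)&(S[:,2]>.125)&(S[:,2]<.18); print("tray min s",np.nanpercentile(S[m][:,0],[0,.5]))
m=(S[:,0]<.66)&(abs(S[:,1]-TC)<.028)&(S[:,2]>.147)&(S[:,2]<.165); print("rinds",len(S[m]),S[m].min(0),S[m].max(0),np.histogram(S[m][:,0],bins=np.arange(.48,.68,.008))[0])
m=(S[:,0]<.66)&(abs(S[:,1]-TC)<.028)&(S[:,2]>.13)&(S[:,2]<.145); print("floor z",np.median(S[m][:,2]))
E
```

```text
hover t 10.78 tcp [0.6384 0.0108 0.2889] F [-0.09 -0.13 -0.92] op 0.0196
down t 12.15 tcp [0.6388 0.012  0.2048] F [ 0.18 -0.72 -1.  ] op 0.0196
pull t 13.63 tcp [ 0.5206 -0.0109  0.2039] F [-0.43  0.36 -1.98] op 0.0194
0 t 13.93 tcp [ 0.5176 -0.0115  0.2039] F [ 1.16  1.12 -1.15] op 0.0197
1 t 14.23 tcp [ 0.5145 -0.0121  0.204 ] F [ 0.41  0.38 -1.09] op 0.0193
2 t 14.53 tcp [ 0.5115 -0.0126  0.204 ] F [-0.48 -0.13 -1.15] op 0.0191
3 t 14.83 tcp [ 0.5095 -0.013   0.2042] F [ 4.98  1.27 -3.66] op 0.0192
4 t 15.13 tcp [ 0.5086 -0.0132  0.2043] F [11.93  1.65 -6.89] op 0.0196
s 0.494
up t 15.96 tcp [ 0.5151 -0.0119  0.2882] F [-0.41  0.02 -2.54] op 0.0195
tray_lip []
tray_pivot [(0.88, [394.0, 242.0], [0.6417, -0.1789])]
finger_hole [(0.81, [269.0, 174.0], [0.514, -0.1084]), (0.22, [316.0, 242.0], [0.5621, -0.1782])]
rind_a [(0.92, [315.0, 243.0], [0.5617, -0.1791]), (0.84, [358.0, 252.0], [0.6056, -0.1894]), (0.53, [259.0, 189.0], [0.5045, -0.123])]
tray min s [0.52197771 0.52380957]
rinds 1214 [ 0.55265619 -0.20051366  0.14712072] [ 0.61622085 -0.16391087  0.15823923] [  0   0   0   0   0   0   0   0   0 147 206 185   9  79 211 211 162   4
   0   0   0   0   0   0   0]
floor z 0.13965439763880144
```

View pics/w2.png

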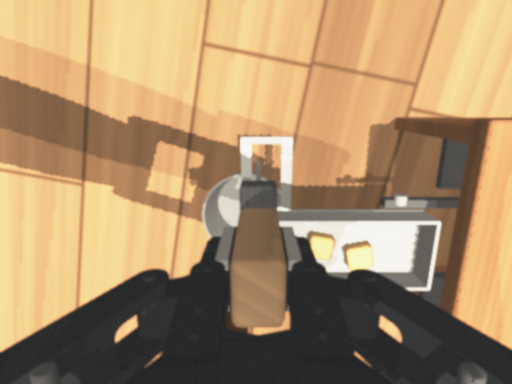

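The tray is fully out, with rinds at (320,245) and (359,256); the third, near the lip, is hidden behind the scraper (s≈0.53). Next I press the lip down.

```bash
python3 - <<'E'
from h import *
PV=LIP-.12+.15; r=.141
def at(a,r,h,v=.1): # edge at distance r ahead of pivot along the floor tipped by a, h above floor
    go(PV-r*np.cos(a)-h*np.sin(a),TC,.14-r*np.sin(a)+h*np.cos(a),a,v)
bot.move_straight(tcp(PV-r,TC,.20),.2); at(0,r,.02,.2); bot.sleep(.15); b=np.array(st("hover")["ft_force"])
at(0,r,.003,.08); st("near")
for a in (.1,.2,.3,.38): at(a,r,-.001,.06); st(a)
for a in (.40,.415,.43,.445,.46):
    at(a,r,-.001,.05); bot.sleep(.05); f=np.array(st(a)["ft_force"])-b
    if f[2]>16: break
at(.4,r,.02,.1); at(.4,r,.10,.25); st("up")
p,d,i,M=shot("side"); save(p[120:270,150:350].repeat(3,0).repeat(3,1),"side2")
p,d,i,M=shot("scene"); X=cloud(d,i,M).reshape(-1,3); S=np.stack([X@EX,X@EY,X[:,2]],1)
m=(S[:,0]>.48)&(S[:,0]<.665)&(abs(S[:,1]-TC)<.03)&(S[:,2]>.07)&(S[:,2]<.17)
fl=S[m]; A=np.linspace(.49,.66,18)
for x0,x1 in zip(A,A[1:]):
    k=(fl[:,0]>=x0)&(fl[:,0]<x1)
    if k.sum()>4: print(round(x0,3),np.percentile(fl[k][:,2],[5,50,95]).round(4),"floor exp",round(.14-np.tan(.4)*(PV-(x0+x1)/2),4))
E
```

```text
hover t 17.21 tcp [ 0.524  -0.0815  0.2508] F [ 1.17 -0.61 -1.19] op 0.0192
near t 17.57 tcp [ 0.5226 -0.0815  0.2309] F [ 0.09 -0.65 -2.02] op 0.0195
0.1 t 18.05 tcp [ 0.5151 -0.0834  0.2138] F [ 0.64 -0.71 -0.63] op 0.0194
0.2 t 18.48 tcp [ 0.5088 -0.0846  0.1985] F [ 0.77 -0.65 -1.36] op 0.0194
0.3 t 18.9 tcp [ 0.5039 -0.0855  0.1826] F [ 0.14  0.83 -1.11] op 0.0194
0.38 t 19.27 tcp [ 0.501  -0.086   0.1695] F [ 1.11 -0.15 -1.61] op 0.0196
0.4 t 19.57 tcp [ 0.5007 -0.0861  0.1664] F [-1.44  0.3  -0.27] op 0.0196
0.415 t 19.88 tcp [ 0.501  -0.0864  0.165 ] F [0.43 1.49 2.35] op 0.0192
0.43 t 20.18 tcp [ 0.5017 -0.0865  0.164 ] F [0.87 2.3  7.55] op 0.0196
0.445 t 20.48 tcp [ 0.5024 -0.0866  0.1631] F [ 0.67  2.24 10.14] op 0.0194
0.46 t 20.77 tcp [ 0.5032 -0.0866  0.1622] F [ 0.37  4.57 13.45] op 0.0197
up t 21.69 tcp [ 0.4615 -0.0936  0.2583] F [ 0.3   0.69 -2.76] op 0.0191
0.51 [0.0789 0.0836 0.0958] floor exp 0.0876
0.52 [0.0831 0.0861 0.0909] floor exp 0.0918
0.53 [0.0907 0.1047 0.1109] floor exp 0.096
0.54 [0.0938 0.11   0.117 ] floor exp 0.1003
0.55 [0.097  0.1049 0.1153] floor exp 0.1045
0.56 [0.1033 0.1192 0.1239] floor exp 0.1087
0.57 [0.1057 0.1234 0.1283] floor exp 0.1129
0.58 [0.1097 0.1181 0.1304] floor exp 0.1172
0.59 [0.113  0.1161 0.1335] floor exp 0.1214
0.6 [0.1188 0.1352 0.1406] floor exp 0.1256
0.61 [0.123  0.1404 0.1456] floor exp 0.1299
0.62 [0.1265 0.131  0.1449] floor exp 0.1341
0.63 [0.1297 0.1336 0.1373] floor exp 0.1383
0.64 [0.1343 0.1376 0.1418] floor exp 0.1425
0.65 [0.137  0.1401 0.1426] floor exp 0.1468
```

View pics/side2.png

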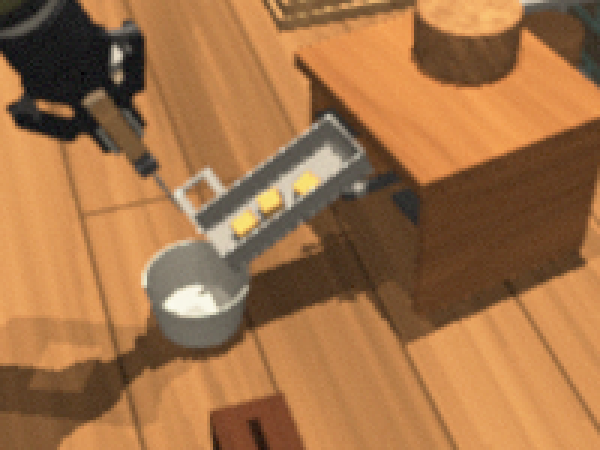

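```bash
cat >> h.py <<'E'
def tray(cam):
    p,d,i,M=shot(cam); X=cloud(d,i,M).reshape(-1,3); S=np.stack([X@EX,X@EY,X[:,2]],1)
    out={}
    # floor line: RANSAC-ish by low percentile, walls by top at |t-TC| 32-36 mm
    m=(S[:,0]>.47)&(S[:,0]<.68)&(abs(S[:,1]-TC)<.029)&(S[:,2]>.07)&(S[:,2]<.17); F=S[m]
    best=None;rng=np.random.default_rng(0)
    for _ in range(400):
        a,b=F[rng.choice(len(F),2)]
        if abs(a[0]-b[0])<.03: continue
        k=(b[2]-a[2])/(b[0]-a[0]); c=a[2]-k*a[0]; n=(abs(F[:,2]-k*F[:,0]-c)<.0015)
        if best is None or n.sum()>best.sum(): best=n
    k,c=np.polyfit(F[best][:,0],F[best][:,2],1); q=F[best]
    print(cam,"tip",round(np.arctan(k),4),"floor z at .56:",round(k*.56+c,4),"s where z=.14:",round((.14-c)/k,4),"floor s range",np.percentile(q[:,0],[.2,99.8]).round(4),"t",np.percentile(q[:,1],[1,99]).round(4))
    return p,S,k,c
E
python3 - <<'E'
from h import *
p,S,k,c=tray("wrist"); save(p,"w3"); tray("scene"); tray("side")
E
```

```text
wrist tip 0.4002 floor z at .56: 0.1004 s where z=.14: 0.6535 floor s range [0.5143 0.673 ] t [-0.2087 -0.1512]
scene tip 0.4037 floor z at .56: 0.1012 s where z=.14: 0.6507 floor s range [0.5113 0.6533] t [-0.1911 -0.1512]
side tip 0.3958 floor z at .56: 0.1007 s where z=.14: 0.654 floor s range [0.5147 0.6725] t [-0.1865 -0.1512]
```

View pics/w3.png

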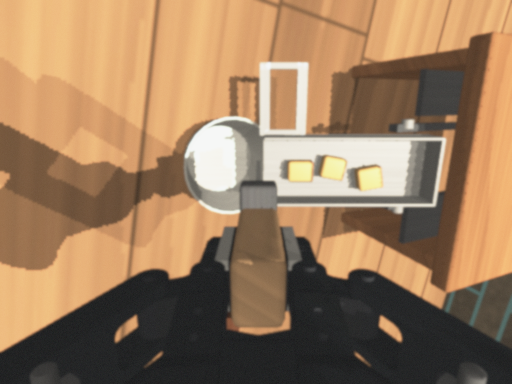

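w3 shows the tray tipped fully (0.40) with three rinds at (300,171), (334,167) and (370,178). The pressing pushed the carriage back in by about 14 mm, so I hook it out to the stop again before scraping.

```bash
cat >> h.py <<'E'
def at(PV,r,h,v=.1,t=TC,a=.4): go(PV-r*np.cos(a)-h*np.sin(a),t,.14-r*np.sin(a)+h*np.cos(a),a,v)
E
python3 - <<'E'
from h import *
T=TC+.07
at(.653,.13,.10,.25,T); bot.sleep(.15); b=np.array(st("hover")["ft_force"])
at(.653,.13,-.015,.12,T); f=np.array(st("in")["ft_force"])-b
if abs(f).max()>6: print("ABORT"); at(.653,.13,.1,.2,T); raise SystemExit
P=.653-.016; at(P,.13,-.015,.08,T)
for k in range(9):
    P=.653-.016-.002*k; at(P,.13,-.015,.05,T); f=np.array(st(k)["ft_force"])-b
    if f@EX>5: break
at(P+.012,.13,-.015,.1,T); at(P+.012,.13,.08,.25,T); at(.639,.13,.08,.25)
st(); tray("wrist"); tray("side")
E
```

```text
hover t 22.54 tcp [ 0.4721 -0.0208  0.2629] F [-0.22  0.49 -0.54] op 0.0191
in t 23.65 tcp [ 0.5166 -0.0119  0.1585] F [ 0.05 -0.36 -0.53] op 0.0192
0 t 24.25 tcp [ 0.5007 -0.0147  0.1576] F [ 0.21  0.92 -2.22] op 0.0192
1 t 24.5 tcp [ 0.4987 -0.0151  0.1577] F [-0.03  0.7  -1.06] op 0.0193
2 t 24.75 tcp [ 0.4967 -0.0156  0.1578] F [1.68 0.14 0.05] op 0.0197
3 t 25.0 tcp [ 0.4945 -0.016   0.1577] F [ 0.73  0.69 -1.15] op 0.0192
4 t 25.25 tcp [ 0.4925 -0.0163  0.1575] F [ 0.62  0.32 -0.16] op 0.0191
5 t 25.5 tcp [ 0.4906 -0.0167  0.1576] F [ 0.96 -0.27 -0.78] op 0.0192
6 t 25.75 tcp [ 0.4896 -0.017   0.1583] F [ 5.12  2.11 -2.89] op 0.0193
 t 26.98 tcp [ 0.4785 -0.0903  0.2416] F [-0.31  0.62 -1.76] op 0.0194
wrist tip 0.398 floor z at .56: 0.1055 s where z=.14: 0.6422 floor s range [0.503  0.6616] t [-0.2086 -0.1517]
side tip 0.3992 floor z at .56: 0.1052 s where z=.14: 0.6425 floor s range [0.503  0.6615] t [-0.1865 -0.1514]
```

```bash
python3 - <<'E'
from h import *
P=.641; h=-.0003
at(P,.10,.09,.25); at(P,.002,.07,.25); bot.sleep(.1); b=np.array(st("above")["ft_force"])
at(P,.002,.020,.2); at(P,.002,.002,.08); st("behind")
p,S,*_=(*shot("side")[:1],0); save(p[120:270,150:350].repeat(3,0).repeat(3,1),"side3")
for r in (.03,.06,.09,.12,.14): at(P,r,h,.07); f=np.array(st(r)["ft_force"])-b
for r in (.155,.168): at(P,r,.001,.05); st(r)
bot.sleep(.3); at(P,.168,.06,.2); at(P,.12,.10,.25); st("up")
p,S,*_=tray("wrist"); save(p,"w4"); tray("side")
E
```

```text
above t 28.02 tcp [ 0.5997 -0.0664  0.2844] F [-0.5  -0.86 -1.93] op 0.0193
behind t 28.79 tcp [ 0.6268 -0.0614  0.2226] F [-0.06  0.38 -1.26] op 0.0193
0.03 t 29.39 tcp [ 0.6023 -0.0665  0.2106] F [-1.34 -0.86  2.57] op 0.0195
0.06 t 29.97 tcp [ 0.5751 -0.0718  0.1989] F [-1.34 -0.73  6.  ] op 0.0191
0.09 t 30.54 tcp [ 0.5479 -0.0771  0.1871] F [-0.06 -0.44  7.14] op 0.0194
0.12 t 31.12 tcp [ 0.5206 -0.0824  0.1754] F [-0.46 -0.26  7.35] op 0.0192
0.14 t 31.55 tcp [ 0.5025 -0.0858  0.1675] F [-0.18 -0.47  7.61] op 0.0193
0.155 t 32.0 tcp [ 0.4872 -0.088   0.1601] F [ 0.33 -0.1  -1.22] op 0.0195
0.168 t 32.41 tcp [ 0.477  -0.0906  0.1572] F [-0.31  0.62 -1.32] op 0.0194
up t 33.55 tcp [ 0.4829 -0.0891  0.2661] F [-0.75 -1.03 -2.26] op 0.0196
wrist tip 0.4 floor z at .56: 0.1052 s where z=.14: 0.6422 floor s range [0.5032 0.6614] t [-0.2081 -0.1512]
side tip 0.3927 floor z at .56: 0.1053 s where z=.14: 0.6438 floor s range [0.5029 0.6613] t [-0.1862 -0.1513]
```

View pics/w4.png

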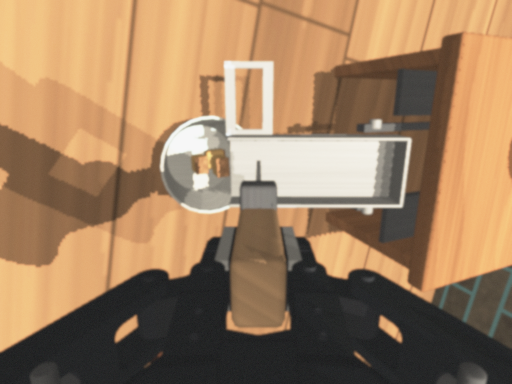

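w4 shows an empty tray, fully out and tipped, with the rinds in the cup at (210,163). Now I return the scraper.

```bash
python3 - <<'E'
from h import *
g=np.array([.5140,-.3170,.1044]); q=quat(np.pi/2+np.radians(.3))
o=observe()["tool_pos"]; bot.move_straight([o[0],o[1],.31],.25,quat(YT,.2))
bot.move_to([g[0],g[1],.25],q); bot.move_straight([g[0],g[1],.176],.15,q); bot.sleep(.3); b=np.array(st("hover")["ft_force"])
p=shot("side")[0]; p2=shot("scene")[0]; save(np.hstack([p2[200:300,120:260],p[200:300,170:310]]).repeat(2,0).repeat(2,1),"ins")
for z in (.165,.160,.155,.14,.12,.108,.1055):
    bot.move_straight([g[0],g[1],z],.06,q); bot.sleep(.1); f=np.array(st(z)["ft_force"])-b
    if abs(f).max()>6: print("CONTACT"); break
E
```

```text
hover t 35.88 tcp [ 0.5145 -0.3174  0.1772] F [-0.36 -0.74 -1.75] op 0.019
0.165 t 36.42 tcp [ 0.5139 -0.317   0.1647] F [ 0.11  0.37 -1.75] op 0.0193
0.16 t 36.77 tcp [ 0.514  -0.317   0.1599] F [ 0.35  0.56 -1.69] op 0.0195
0.155 t 37.12 tcp [ 0.5139 -0.317   0.1549] F [ 1.03 -0.05 -2.11] op 0.0193
0.14 t 37.62 tcp [ 0.514  -0.317   0.1399] F [ 0.31 -0.26 -0.26] op 0.0194
0.12 t 38.2 tcp [ 0.5141 -0.3171  0.1201] F [ 0.74  0.13 -1.38] op 0.0191
0.108 t 38.65 tcp [ 0.514  -0.317   0.1079] F [ 0.77  0.14 -1.29] op 0.0195
0.1055 t 39.0 tcp [ 0.514  -0.317   0.1056] F [-1.47 -0.87 -1.76] op 0.0197
```

View pics/ins.png

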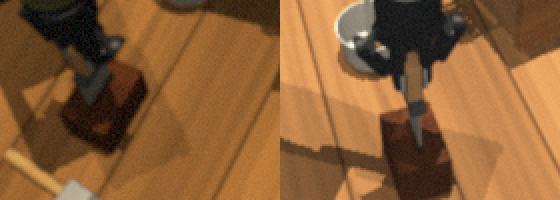

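The blade went into the slot without resistance. I set it down, release, back off and check the result.

```bash
python3 - <<'E'
from h import *
q=quat(np.pi/2+np.radians(.3))
for z in (.1044,.1034,.1024,.1014):
    bot.move_straight([.514,-.317,z],.05,q); bot.sleep(.1); f=st(z)["ft_force"]
    if f[2]>2: break
fingers.grip(.085); st("open"); bot.move_straight([.514,-.317,.26],.15,q); bot.move_to([.42,-.36,.35],q); bot.sleep(.3)
tray("scene"); tray("side"); p=shot("side")[0]; save(p[110:340,130:380].repeat(2,0).repeat(2,1),"fin")
X=cloud(*shot("scene")[1:]).reshape(-1,3)
m=(X[:,2]>.14)&(X[:,2]<.17)&(abs(X[:,0]-.514)<.05)&(abs(X[:,1]+.317)<.05); print("handle top",np.nanmedian(X[m][:,2]))
m=(X[:,2]>.05)&(X[:,2]<.07)&(abs(X[:,0]-.51)<.09)&(abs(X[:,1]+.09)<.09); print("cup",cv2.minEnclosingCircle(X[m][:,:2].astype(np.float32)))
st()
E
```

```text
0.1044 t 39.35 tcp [ 0.514  -0.317   0.1044] F [-0.21 -0.22 -1.48] op 0.0192
0.1034 t 39.7 tcp [ 0.514  -0.317   0.1043] F [-3.01  2.68  6.18] op 0.0194
open t 40.35 tcp [ 0.514  -0.317   0.1033] F [ 0.03  0.1  -0.34] op 0.085
scene tip 0.3971 floor z at .56: 0.1073 s where z=.14: 0.638 floor s range [0.5012 0.6616] t [-0.1917 -0.1513]
side tip 0.3935 floor z at .56: 0.1059 s where z=.14: 0.6422 floor s range [0.5061 0.6617] t [-0.1873 -0.1518]
handle top 0.14860307656752458
cup ((0.5101094245910645, -0.08393755555152893), 0.05588748678565025)
 t 42.65 tcp [ 0.4203 -0.3598  0.3496] F [ 0.04 -0.03  0.46] op 0.0853
```

View pics/fin.png

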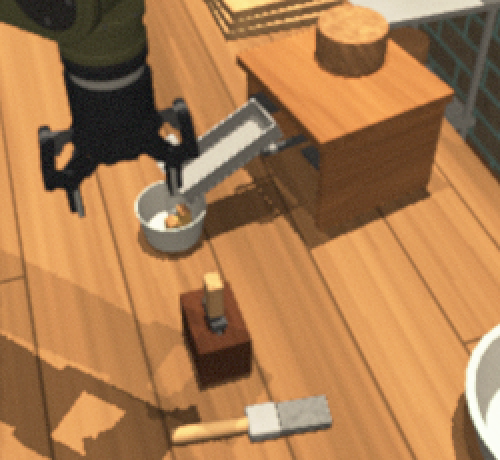

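The final view shows the rinds in the cup at (180,215), the tray empty, out and tipped, and the scraper standing in its block at (215,300).

```bash
python3 -c "
from cell import bot
print(bot.job_done())"
```

```text
the job is handed in; nothing more can be done
None
```

I handed the job in at about 43 s: the rind ends are in the cup, the tray is out at its stop and fully tipped, and the scraper is back in its block; pressing the lip down had pushed the tray in about 14 mm, so I hooked it out to the stop again before scraping.

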